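# Clamp the sharpening plate in its sprung holder

## Robot

A 7-joint arm with a two-finger parallel gripper is mounted at the origin on the work surface. World frame = base frame: x ahead of the robot, y to its left, z up, the work surface at z = 0. Lengths are in m, angles in rad, forces in N, time in s.
With the tool pointing down it reaches from about 0.425 to 0.925 m from the base axis. Payload 6.8 kg.
Tool frame: the origin (TCP) lies on the front face of the gripper's body, between the roots of the fingers; the fingertips stand 73 mm ahead of it and the grasp point (between the pads) lies 54 mm ahead of it (env.nose_length is the distance from the TCP to the fingertips, in m); z points along the fingers, y is the direction in which the jaws open and shut (so a half turn about z gives the same grasp; the last joint's range is limited). The gripper opens to 85 mm and grips with 20 to 120 N. Pads are 22 mm wide; open, the fingers measure 114 mm over their backs; the gripper's body (76 mm by 85 mm) begins 54 mm behind the grasp point. The pads swing forward as they close: fully open they stand 13 mm farther back than shut.
Start: joints at [-1.262, 0.477, 0.022, 1.555, -0.011, 1.109, -0.083], TCP at [0.273, 0.617, 0.304] pointing down, gripper open.
Joint ranges: [-2.96, 2.96], [-0.34, 2.1], [-1.41, 1.46], [0.24, 2.44], [-1.37, 4.51], [0.17, 1.92], [-2.96, 2.96]. Speed limits (rad/s): [2.39, 2.39, 3.14, 3.14, 3.14, 3.14, 3.14].

## Interface

Orientations are given as a unit quaternion [w, x, y, z].
In Python, from cell import env, kin, camera, calibration, job gives the robot as it stands. The module is installed in compiled form; this text tells all that it offers. Calls block until the motion is done:
- env.reach(position, orientation): joint-space move of the TCP to a pose.
- env.movel(position, velocity=0.15, rot=None, stop_force=None): straight line of the TCP; rot=None keeps the orientation; velocity is the mean speed in m/s. With stop_force (N) it stops when the force on the tool has changed by that much, and returns True; else False.
- env.goto_joints(angles): joint-space move.
- env.grip(opening, f_grip=None): finger opening in m; f_grip is the grip in N (None keeps the last); returns when the fingers have stopped.
- env.dwell(seconds).
- kin.inverse_kinematics(position, orientation): joint angles nearest the present ones, or None.
- env.get_state(): the state.
- camera(name): name is "scene" or "top" or "wrist"; returns (picture, depth): 400x640x3 uint8, blue, green, red; 400x640 float32, m along the optical axis (not along the pixel's ray), 0 where there is no reading.
- calibration(name): a dict with "fx", "fy", "cx", "cy" (pixels), "rvec" (rotation vector, rad) and "tvec" (3), from world to camera coordinates, as OpenCV has them. Camera axes: x right, y down, z forward; pixel columns grow to the right and rows downward; lengths in m; the calibration is good to about 2 mm. A picture is of the moment at which its call begins: read the wrist's pose just before it. calibration takes no time and is no camera call; for the wrist camera it gives the pose at the moment of the call.
A pose or a line that the arm cannot do raises env.PlanningError and nothing moves.
- job.job_done(): hands the job in, once; it reports no verdict.
The state is a dict: "time": time; "qpos": joint angles; "joint_velocities": joint speeds; "joint_torque": joint torques, N m; "tcp_pos": TCP position; "orientation": TCP orientation; "force": force on the tool from outside, world axes, zero at the start; "torque": the same for the moment, N m; "opening": finger opening in m.
Only numpy, scipy, OpenCV 4.12 (cv2) and the standard library are available. Lean on these libraries where they do the work, as an engineer would, in place of code of your own. Each camera call takes 0.05 s, during which the arm holds its last target. There are 200 camera calls.

## Task

Get the sharpening plate ready for the fish knife. First, with the clip left shut, push the plate along its holder until its far end is fully home against the stop under the fixed lip. Then press the clip's thumb lever down to open the sprung jaw, keep it pressed while sliding the clip forward until the jaw reaches well over the near end of the plate (its nose at, or almost at, the plate), and let go so that the jaw closes on the plate; leave the knife, cup and bottle alone.

Things in the scene. Friction and masses are not known exactly. Their poses are not given: they have to be found in the camera images.
- holder: Fixed wooden sharpening base, 415 x 110 x 20 mm. Its x axis runs along it from the clip end (wood from x = -215 mm) to the stop end (+200 mm); z up. Origin on the table, mid-width. The wood's top is the bed, z = 20 mm. Two steel side guides, 6 mm high, x = -55 to 180 mm, inner faces at y = -29 and +29 mm: the plate can only slide along x.
- far_stop (a point): Point on the face of the steel stop at the +x end: holder x = 180 mm, y = 0, 4 mm above the bed. The plate is home when its far end is here. The stop is 18 mm high; its lip overhangs the bed by 8 mm, underside 11.5 mm above the bed.
- plate: Loose flat steel sharpening plate with rows of dark dots on top: 150 mm along its x, 50 mm wide, 8 mm thick, 0.2 to 0.4 kg. Lies flat on the bed between the guides, its x along the holder's x within about 1 degree; starts 25 to 55 mm short of the stop. Origin at the centre of its underside.
- plate_near_end (a point): Middle of the plate's end face nearest the clip (75 mm from its centre towards holder -x), at half thickness. With the plate home it is at holder x = 30 mm. At the start there are at least 55 mm of free bed between it and the jaw's lip.
- plate_far_end (a point): Middle of the plate's other end face, towards the stop, at half thickness.
- carriage (a joint): Position (m) of the clip's aluminium carriage along holder x: 0 (clip end) to 0.162, starts at 0 to 0.02; about 2 N friction, stays where left. The jaw's pivot is at holder x = -0.145 + this value, 60 mm above the table. Carriage 46 mm wide, 11 mm high, cheeks to 47 mm above the bed; its nose, 18 mm ahead (+x) of the pivot, meets the plate's near end, when home, at 0.157.
- jaw (a joint): Opening angle (rad) of the sprung steel jaw on the carriage: 0 shut on the bed (start), 0.5 fully open (hard stop). Springs shut; on the thumb pad about 5 N starts to open it, 12 N opens it fully. Shut, its lip's upright face blocks against the plate; it passes over the 8 mm plate when open past 0.25 (0.35 is safe). Resting on the plate it reads about 0.2.
- thumb_pad (a point): Top centre of the lever's rubber thumb pad, 40 mm along x, 38 mm wide, about 45 mm behind (-x of) the pivot; 78 mm above the table with the jaw shut (lever sloping up backwards 0.3 rad), 55 mm fully open (sloping down 0.2 rad). A ridge across the lever just ahead of the pad, 12 mm high, 22 to 27 mm from the pivot: fingertips on the pad push against it to slide the clip.
- jaw_lip (a point): Middle of the rear lower edge of the jaw's hanging lip, 34 mm ahead of the pivot and 1 mm above the bed when shut; the lip is 40 mm wide and 8 mm thick (34 to 42 mm ahead of the pivot). This edge must come beyond (+x of) the plate's near end.
- knife: Fish knife lying on the chopping board, about 330 mm long; leave it alone.
- cup: Small white cup, 72 mm across, 55 mm high, with two chopsticks 220 mm long lying across its rim; leave it alone.
- bottle: Clear bottle, 66 mm across, 200 mm high; leave it alone.
Not all that is in view belongs to the job. There is more than one size of the plate; the one meant has the size given above.

How it is judged:
By the outcome, as a careful person would: the job done as asked, in the order asked, and still so for the second after the job is handed in, with the robot touching nothing.
It also fails if it takes over 45 s, if anything falls off the work surface, if the arm or the gripper's body presses on something with over 40 N, if the wrist force passes 120 N, or if a joint passes its speed limit or range.

## Working session

There is one attempt and no reset: what is moved stays moved. The work goes in short steps, each a Python script; the robot and the scene stay as the last script left them, time stands still between calls to the robot, and variables do not carry over. Pictures are saved under pics/ and viewed, about 8 in all and at most 12, crops included, and the job is handed in when it is done.

```bash
mkdir -p pics; ls; cat > h.py <<'E'
import numpy as np, cv2
from cell import env, kin, camera, calibration, job
def cal(n):
    c=calibration(n); R=cv2.Rodrigues(np.array(c["rvec"],float))[0]; t=np.array(c["tvec"],float).ravel()
    return c,R,t
def onplane(c,uv,z):
    c,R,t=c; uv=np.atleast_2d(uv).astype(float)
    d=np.c_[(uv[:,0]-c["cx"])/c["fx"],(uv[:,1]-c["cy"])/c["fy"],np.ones(len(uv))]@R
    o=-R.T@t
    return o+d*((z-o[2])/d[:,2])[:,None]
def cloud(c,D):
    c,R,t=c; v,u=np.mgrid[:D.shape[0],:D.shape[1]]
    P=np.stack([(u-c["cx"])/c["fx"]*D,(v-c["cy"])/c["fy"]*D,D],-1)
    return (P-t)@R
def proj(c,p):
    c,R,t=c; q=np.atleast_2d(p)@R.T+t
    return np.c_[q[:,0]/q[:,2]*c["fx"]+c["cx"],q[:,1]/q[:,2]*c["fy"]+c["cy"]]
E
python3 - <<'E'
from h import *
for n in ("top","scene"):
    I,D=camera(n); cv2.imwrite(f"pics/{n}0.png",I); np.save(f"{n}0.npy",D)
    c=cal(n); print(n,c[0]["fx"],-c[1].T@c[2])
E
```

```text
pics
top 379.0077734000197 [0.37408768 0.02749234 1.12762154]
scene 453.24863442113906 [ 1.10820143 -0.58336863  0.89753848]
```

View pics/top0.png

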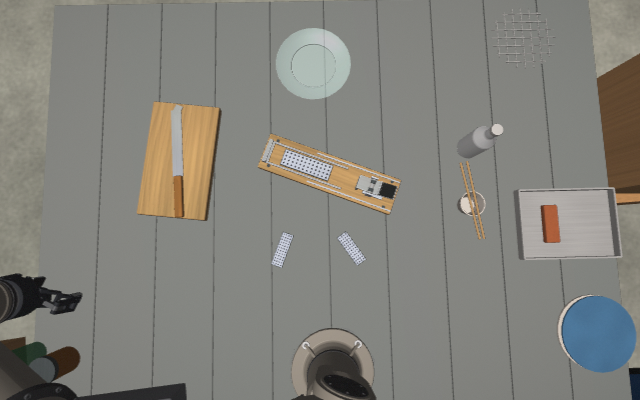

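View pics/scene0.png

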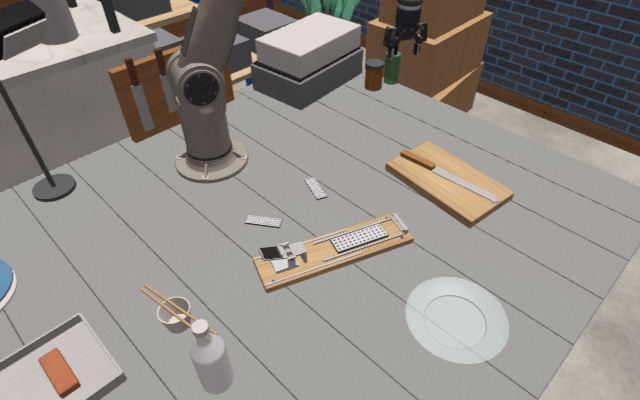

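Top view: the holder runs from the stop end at about (265,150) to the clip end at (395,198), the plate with dots is at (307,165), and the clip with its black pad is at (378,187). The two smaller plates at (283,250) and (351,248) are distractors. Scene view: the same layout, with the holder at (335,250) and the cup and bottle well clear.

```bash
python3 - <<'E'
from h import *
I=cv2.imread("pics/top0.png"); D=np.load("top0.npy"); c=cal("top")
hsv=cv2.cvtColor(I,cv2.COLOR_BGR2HSV)
P=cloud(c,D)
roi=np.zeros(D.shape,bool); roi[125:225,245:412]=1
m=(roi&(((hsv[...,1]>70)&(hsv[...,0]<30)))).astype(np.uint8)
m=cv2.morphologyEx(m,cv2.MORPH_CLOSE,np.ones((15,15)))
pts=np.argwhere(m)[:,::-1]
W=onplane(c,pts,0.02)
r=cv2.minAreaRect(W[:,:2].astype(np.float32)); print("holder",r); b=cv2.boxPoints(r); print(b)
# depth based
hm=roi&(P[...,2]>0.012)&(P[...,2]<0.12)
r2=cv2.minAreaRect(P[hm][:,:2].astype(np.float32)); print("depth holder",r2, "med z",np.median(P[hm][:,2]))
big=cv2.resize(I[120:225,245:410],None,fx=4.8,fy=4.8,interpolation=cv2.INTER_CUBIC); 
S=cv2.imread("pics/scene0.png")[205:295,240:425]; S=cv2.resize(S,(792,385),interpolation=cv2.INTER_CUBIC)
big=cv2.resize(big,(792,504))[:, :]
cv2.imwrite("pics/crop1.png",cv2.resize(np.vstack([big,S]),(700,590)))
E
```

```text
holder ((0.5642966032028198, -0.005728170275688171), (0.4128056764602661, 0.11105996370315552), 68.66329193115234)
[[ 0.43747348 -0.17777932]
 [ 0.54092115 -0.21818829]
 [ 0.69111973  0.16632298]
 [ 0.58767205  0.20673195]]
depth holder ((0.5651760101318359, -0.006561785936355591), (0.414856493473053, 0.1107427254319191), 68.78463745117188) med z 0.022606373798651665
```

View pics/crop1.png

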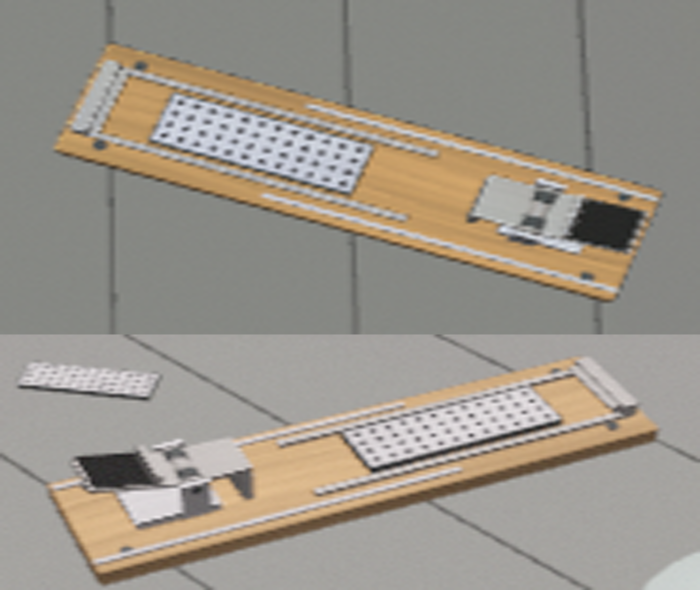

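The holder measures 413–415 x 111 mm as it should, with yaw about 68.7°. The clip and plate are where expected. Next I measure the plate ends and the pad in the holder frame from both cameras, and check that the poses are reachable.

```bash
cat >> h.py <<'E'
A=np.radians(68.72); U=np.array([np.cos(A),np.sin(A),0]); V=np.array([-U[1],U[0],0])
O=np.array([0.5648,-0.0062,0])+0.0075*U
def H(x,y,z): return O+x*U+y*V+np.array([0,0,z])
def toH(P): d=P-O; return np.stack([d@U,d@V,P[...,2]],-1)
from scipy.spatial.transform import Rotation as Ro
def quat(s=1): # tool y along s*holder y, z down
    z=np.array([0,0,-1.]); y=s*V; x=np.cross(y,z)
    q=Ro.from_matrix(np.c_[x,y,z]).as_quat(); return np.r_[q[3],q[:3]]
E
python3 - <<'E'
from h import *
for n in ("top","scene"):
    I=cv2.imread(f"pics/{n}0.png"); D=np.load(f"{n}0.npy"); c=cal(n); P=cloud(c,D)
    v,u=np.mgrid[:400,:640]; uv=np.c_[u.ravel(),v.ravel()]; g=I.max(2).ravel(); sat=cv2.cvtColor(I,cv2.COLOR_BGR2HSV)[...,1].ravel()
    h=toH(onplane(c,uv,0.020)); w=(sat>70)&(np.abs(h[:,0])<.26)&(np.abs(h[:,1])<.08)
    print(n,"wood x",np.percentile(h[w,0],[.3,99.7]),"y",np.percentile(h[w,1],[.3,99.7]))
    h=toH(onplane(c,uv,0.028))
    m=(abs(h[:,1])<.012)&(h[:,0]>-.06)&(h[:,0]<.155)&(sat<60)
    print(" plate x",np.percentile(h[m,0],[1,99]),m.sum(), "lens")
    for yy in (-.015,.015):
        k=m&(abs(h[:,1]-yy)<.006)
    h=toH(onplane(c,uv,0.078))
    m=(abs(h[:,1])<.03)&(h[:,0]>-.23)&(h[:,0]<-.13)&(g<45)
    print(" pad x",np.percentile(h[m,0],[2,98]),"y",np.percentile(h[m,1],[2,98]),m.sum())
    pz=toH(P).reshape(-1,3)[m]; print(" pad depth med",np.median(pz,0),"z",np.percentile(pz[:,2],[5,95]))
print(env.nose_length, env.get_state()["force"])
for s in (1,-1):
    for p in (H(-.04,0,.12),H(.03,0,.1),H(-.18,0,.15),H(-.03,0,.13)):
        print(s,np.round(kin.inverse_kinematics(p,quat(s)),2))
E
```

```text
top wood x [-0.21304654  0.19848303] y [-0.05464596  0.05602645]
 plate x [-0.00838925  0.13680178] 407 lens
 pad x [-0.19575906 -0.16231083] y [-0.01609684  0.01668859] 153
 pad depth med [-0.17862199  0.00045719  0.07835316] z [0.07277886 0.08474466]
scene wood x [-0.21408784  0.19665078] y [-0.06254031  0.05675047]
 plate x [-0.00888453  0.13828556] 374 lens
 pad x [-0.19011728 -0.16329826] y [-0.00467702  0.02305144] 11
 pad depth med [-0.17433354  0.00588546  0.07813955] z [0.0737288  0.08401652]
0.0726 [-0.41848191  0.12523833  0.0277337 ]
1 [-0.02  0.53 -0.04  1.98  0.03  0.63  2.7 ]
1 [-0.07  0.59 -0.12  1.93  0.11  0.63  2.52]
1 [-0.64  0.91  1.27  2.08 -1.06  1.04 -2.32]
1 [-0.04  0.51 -0.03  1.97  0.03  0.66  2.68]
-1 [-0.43  0.58  0.5   2.01 -0.44  0.66 -0.01]
-1 [-0.53  0.65  0.49  1.96 -0.49  0.66 -0.09]
-1 [-0.49  0.65  0.94  2.07 -0.75  0.8   0.54]
-1 [-0.45  0.57  0.51  2.   -0.43  0.68 -0.04]
```

Both views agree. The plate runs from about -10.5 to 139.5 mm, so it is about 41 mm short of the stop. The pad centre is at x ≈ -179 mm and z = 78 mm, so the carriage is at about 0.011. Now pushing the plate.

```bash
cat >> h.py <<'E'
N=env.nose_length
def tip(): return toH(np.array(env.get_state()["tcp_pos"]))-[0,0,N]
def fh(): f=np.array(env.get_state()["force"]); return np.round([f@U,f@V,f[2]],2)
def say(s): print(s,"tip",np.round(tip(),4),"F",fh(),"t",round(env.get_state()["time"],2))
E
python3 - <<'E'
from h import *
q=quat(-1)
env.grip(0)
env.reach(H(-.045,0,N+.09),q); say("above")
print(env.movel(H(-.045,0,N+.0225),.08,stop_force=8)); say("down")
print(env.movel(H(.010,0,N+.0225),.05,stop_force=10)); say("push1")
print(env.movel(H(.032,0,N+.0225),.015,stop_force=10)); say("push2")
I,D=camera("top"); cv2.imwrite("pics/t1.png",I)
J,_=camera("scene")
cv2.imwrite("pics/c2.png",np.vstack([cv2.resize(I[120:225,245:410],(700,300),interpolation=cv2.INTER_CUBIC),cv2.resize(J[195:295,240:425],(700,290),interpolation=cv2.INTER_CUBIC)]))
E
```

```text
above tip [-0.0437  0.0001  0.09  ] F [ 0.58 -0.3  -0.81] t 3.44
False
down tip [-0.045  -0.0004  0.0229] F [-0.21  0.62  1.21] t 4.43
False
push1 tip [ 0.0102 -0.0001  0.0225] F [-2.   -0.99  2.2 ] t 5.68
True
push2 tip [0.0198 0.0003 0.0221] F [-0.2  -0.07  0.09] t 6.54
```

View pics/c2.png

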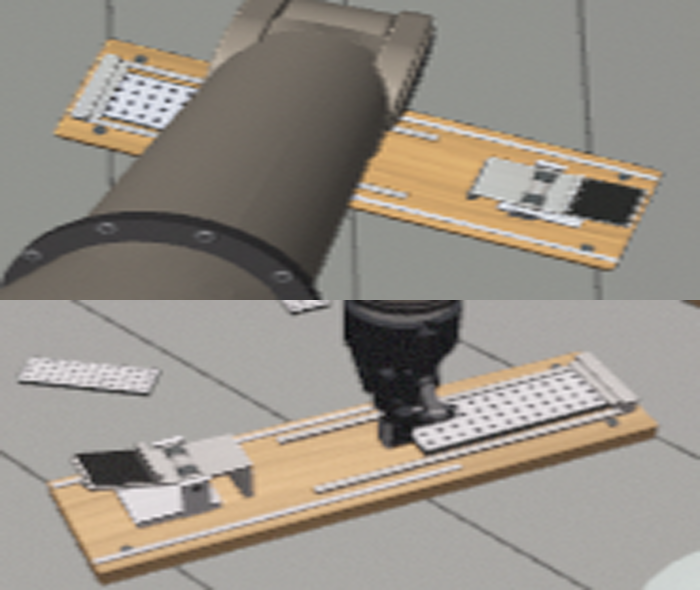

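The plate is up against the stop: 4–5 mm of it is hidden under the lip, and the fingers stalled at 19.8 mm against an expected 19. I press once more to confirm, retract, measure, and go to the pad.

```bash
python3 - <<'E'
from h import *
print(env.movel(H(.032,0,N+.0225),.01,stop_force=14)); say("push3")
env.movel(H(.008,0,N+.0225),.08); env.movel(H(0,0,N+.11),.15)
env.movel(H(-.179,0,N+.11),.2); say("above pad")
I,D=camera("top"); J,E=camera("scene"); cv2.imwrite("pics/s2.png",J)
v,u=np.mgrid[:400,:640]; uv=np.c_[u.ravel(),v.ravel()]
for n,K in (("top",I),("scene",J)):
    sat=cv2.cvtColor(K,cv2.COLOR_BGR2HSV)[...,1].ravel(); h=toH(onplane(cal(n),uv,.028))
    m=(abs(h[:,1])<.012)&(h[:,0]>-.06)&(h[:,0]<.16)&(sat<60); print(n,"plate near",np.percentile(h[m,0],[1,99]))
E
```

```text
True
push3 tip [0.0203 0.0005 0.0217] F [-1.09  0.64 -0.71] t 7.45
above pad tip [-0.1778  0.      0.1097] F [ 0.18 -0.1   0.47] t 9.53
top plate near [0.03197616 0.15853176]
scene plate near [0.03188067 0.15891668]
```

The plate moved 40.5 mm and its near end is at 30–32 mm, with a hard stall at the same place, so it is home. Now pressing the lever.

```bash
python3 - <<'E'
from h import *
env.movel(H(-.179,0,N+.086),.08); say("near")
for z in (.078,.072,.066,.060,.0585):
    r=env.movel(H(-.179,0,N+z),.03,stop_force=25); say(f"{z} {r}")
    if r: break
J,E=camera("scene"); I,D=camera("wrist")
cv2.imwrite("pics/c3.png",cv2.resize(J[195:295,240:425],(740,400),interpolation=cv2.INTER_CUBIC))
E
```

```text
near tip [-0.1791  0.0004  0.0853] F [ 0.68 -0.04  0.5 ] t 10.07
0.078 False tip [-0.1793 -0.0006  0.0785] F [-0.92 -0.85  4.56] t 10.49
0.072 False tip [-0.1795 -0.0007  0.0726] F [-1.61 -0.16  6.21] t 10.84
0.066 False tip [-0.1796 -0.0007  0.0666] F [-1.8   0.15  8.02] t 11.19
0.06 False tip [-0.1796 -0.0007  0.0609] F [-1.96  0.87 12.01] t 11.54
0.0585 False tip [-0.1797 -0.0007  0.0595] F [-2.26  1.87 11.75] t 11.79
```

View pics/c3.png

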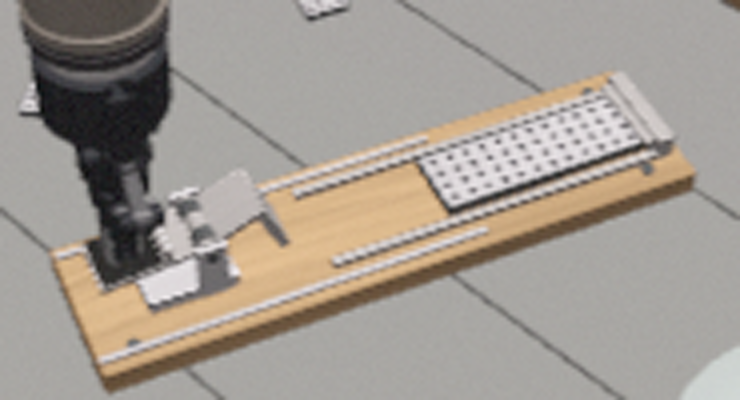

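The jaw is open (pad at 59.5 mm, 12 N) and its lip is well off the bed. Sliding forward.

```bash
python3 - <<'E'
from h import *
z=N+.058
for x in (-.165,-.13,-.08,-.05):
    r=env.movel(H(x,0,z),.06,stop_force=20); say(f"{x} {r}")
    if r or fh()[2]<8: break
J,E=camera("scene")
cv2.imwrite("pics/c4.png",cv2.resize(J[195:295,240:425],(740,400),interpolation=cv2.INTER_CUBIC))
E
```

```text
-0.165 False tip [-0.1641 -0.0008  0.0591] F [ 2.02  1.52 12.43] t 12.28
-0.13 False tip [-0.1292 -0.0008  0.0591] F [ 0.61  1.32 12.48] t 13.01
-0.08 False tip [-0.0794 -0.0008  0.0592] F [ 1.34  1.2  12.7 ] t 13.99
-0.05 False tip [-0.0488 -0.0008  0.0592] F [ 0.97  3.12 11.65] t 14.64
```

View pics/c4.png

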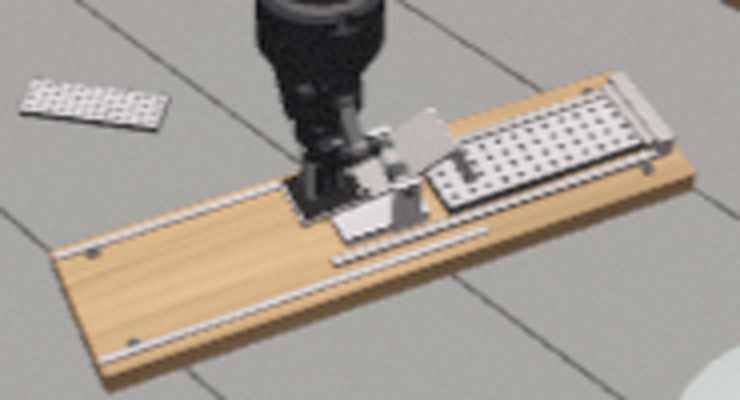

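The clip followed with the jaw open, and the lip is already over the plate's end. I close the last ~15 mm slowly until the nose touches.

```bash
python3 - <<'E'
from h import *
z=N+.058
r=env.movel(H(-.038,0,z),.03,stop_force=12); say(f"a {r}")
if not r:
    r=env.movel(H(-.022,0,z),.012,stop_force=8); say(f"b {r}")
J,E=camera("scene")
cv2.imwrite("pics/c5.png",cv2.resize(J[195:295,240:425],(740,400),interpolation=cv2.INTER_CUBIC))
E
```

```text
a False tip [-0.0375 -0.0008  0.0592] F [ 0.21  1.69 11.66] t 15.24
b True tip [-0.036  -0.0009  0.0595] F [-1.32  2.22 12.39] t 15.84
```

View pics/c5.png

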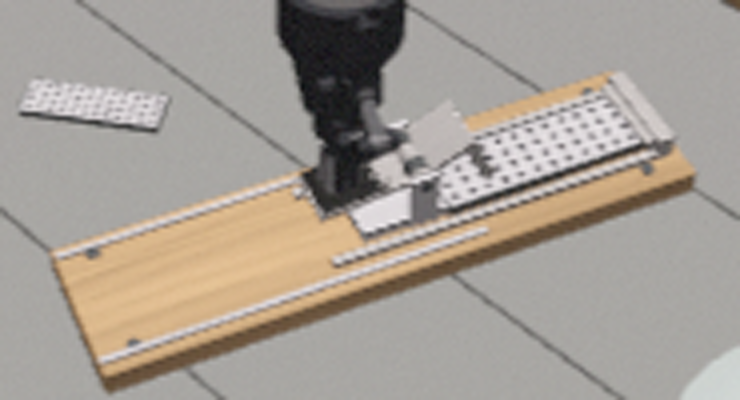

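The push stopped at -36 mm and the nose looks at, or almost at, the plate. One more gentle push shows whether that is contact, then I release straight up.

```bash
python3 - <<'E'
from h import *
z=N+.058
r=env.movel(H(-.024,0,z),.01,stop_force=11); say(f"c {r}")
x=tip()[0]
env.movel(H(x,0,N+.075),.05); say("up1")
env.movel(H(x-.004,0,N+.11),.1); env.movel(H(-.17,0,N+.15),.2); say("clear")
I,D=camera("top"); J,E=camera("scene"); cv2.imwrite("pics/t6.png",I); np.save("t6.npy",D)
v,u=np.mgrid[:400,:640]; uv=np.c_[u.ravel(),v.ravel()]
P=toH(cloud(cal("top"),D)).reshape(-1,3)
h=toH(onplane(cal("top"),uv,.070)); g=I.max(2).ravel()
m=(abs(h[:,1])<.03)&(abs(h[:,0]+.03)<.05)&(g<45); print("pad x",np.percentile(h[m,0],[2,50,98]),"med",np.median(P[m],0),m.sum())
h=toH(onplane(cal("top"),uv,.028)); sat=cv2.cvtColor(I,cv2.COLOR_BGR2HSV)[...,1].ravel()
m=(abs(h[:,1])<.02)&(h[:,0]>.1)&(h[:,0]<.175)&(sat<60); print("plate end to lip:",np.percentile(h[m,0],[1,99]))
cv2.imwrite("pics/c6.png",np.vstack([cv2.resize(I[120:225,245:410],(700,300),interpolation=cv2.INTER_CUBIC),cv2.resize(J[195:295,240:425],(700,300),interpolation=cv2.INTER_CUBIC)]))
E
```

```text
c True tip [-0.0315 -0.0012  0.0597] F [-1.47  2.64 12.67] t 16.77
up1 tip [-0.0315  0.0004  0.0746] F [ 0.35 -1.38  0.53] t 17.25
clear tip [-0.1687  0.0002  0.1495] F [0.99 0.58 0.14] t 18.6
pad x [-0.05145627 -0.03473625 -0.01804056] med [-3.47491015e-02 -2.00511161e-05  7.07633728e-02] 149
plate end to lip: [0.10092365 0.17423415]
```

View pics/c6.png

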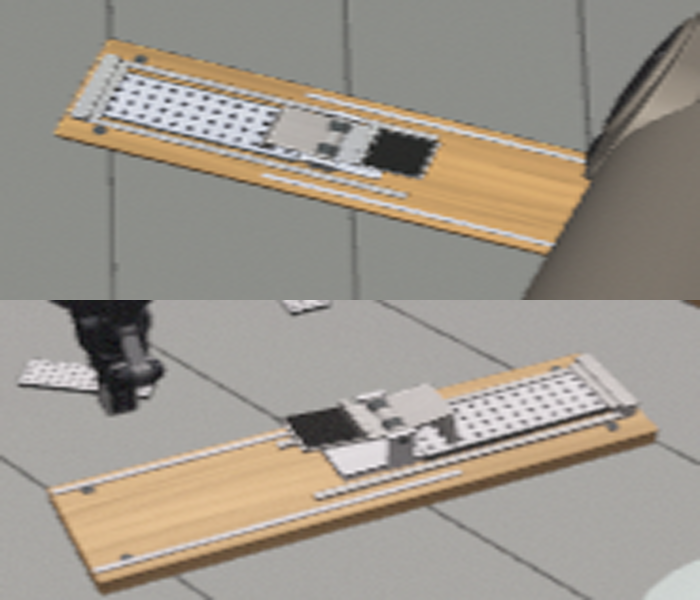

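The clip rests on the plate. The pad is at z = 70.8 mm, so the jaw reads about 0.18–0.2 rad, and the pivot is at about 13 mm, so the carriage is at about 0.157 with the nose at the plate. The far end is still under the fixed lip and the arm is clear, so I hand in.

```bash
python3 -c "
from h import *
env.dwell(.3); job.job_done(); say('done')"
```

```text
the job is handed in; nothing more can be done
the job is handed in; nothing more can be done
```

The plate is home against the stop and the clip's jaw is closed on its near end. I handed the job in at about 19 s on the robot's clock, and no verdict was reported.

- **Plate:** With the clip shut, I pushed the plate about 40.5 mm along the holder. It stalled twice at the same place, and both cameras put its near end at about 30–32 mm, where 30 mm is home.
- **Clip:** I pressed the lever with about 12 N, which opened the jaw to roughly 0.45 rad. I slid the clip about 147 mm with the lever held down, until the nose met resistance, then lifted straight off.
- **Last checks:** The thumb pad was at 70.8 mm height, so the jaw reads about 0.18–0.2 rad, resting on the plate. The carriage is at about 0.157–0.158, which is nose to plate within roughly 3 mm. That leaves the lip about 16 mm past the near end. The far end is still under the fixed lip, and the fingers ended clear of everything.
- **Knife, cup and bottle:** I kept away from them but did not check them in the final pictures.
- **One thing that disagreed:** The first slow slide stopped early, at 8 N and about 4 mm short. A second push at 11 N closed that gap.

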